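# Lock a fresh filter cartridge into the dust extractor

## Robot

A 6-joint arm with a two-finger parallel gripper is mounted at the origin on a cart in front of the work surface, level with it; the furniture and walls round the work are solid. World frame = base frame: x ahead of the robot, y to its left, z up, the work surface at z = 0. Lengths are in mm, angles in degrees, forces in N, time in s.
With the tool pointing down it reaches from about 350 to 850 mm from the base axis. Payload 8.1 kg.
Tool frame: the origin (TCP) lies at the very end of the fingers, on their centre line; the grasp point (between the pads) lies 19 mm behind it (tcp_to_grasp is the distance from the TCP to the grasp point, in mm); z points along the fingers, x is the direction in which the jaws open and shut, and the axes are right-handed (so a half turn about z gives the same grasp; the last joint's range is limited). The gripper opens to 85 mm and grips with 20 to 120 N. Pads are 22 mm wide; open, the fingers measure 114 mm over their backs; the gripper's body (76 mm by 85 mm) begins 54 mm behind the grasp point. The pads swing forward as they close: fully open they stand 13 mm farther back than shut.
Start: joints at [58.992, 7.471, 85.268, -0, 87.261, -4.893], TCP at [264.089, 538.76, 231.292] pointing down, gripper open.
Joint ranges: [-169.43, 169.43], [-51.17, 129.36], [1.28, 143.12], [-76.62, 256.62], [0, 156.53], [-152.29, 152.29]. Speed limits (degrees/s): [136.94, 136.94, 159.86, 180, 180, 180].

## Interface

Orientations are given as [roll, pitch, yaw] about the fixed x, y, z axes, in that order (R = Rz(yaw) Ry(pitch) Rx(roll)).
In Python, from bench import * gives the robot as it stands. The module is installed in compiled form; this text tells all that it offers.
- The arm moves only by the tool apply_moves, never from a script. Its argument "targets" is text: rows parted by semicolons, each of 7 numbers parted by spaces: the turn, a rotation vector about the tool's x, y, z in rad, then the shift along the tool's x, y, z in cm, then the finger opening in cm, from 0 to 8.54. A call has exactly 5 rows; each row is the pose to reach, as a shift and turn from the pose commanded when the call began, along the tool's axes at that moment; what a row does not reach only later rows make up. A row lasts 1/10 s, in which the tool goes at most 50 mm and 8.59 degrees, less where a joint would pass 70% of its speed; a pose out of reach is approached as far as the arm can. A call with a gripper value outside its range is refused whole. The fingers move at their own pace and stop on an object; "force" is the grip in N (left out, the last holds). Time passes only in rows, so rows that repeat a pose let the fingers close, or fill a call up. It gives the time, the measured TCP pose, the force and the opening at its end, in the units of the state.
- sense(): the state, without advancing time (a new reading comes with each control period).
- snapshot(name): name is "scene" or "top" or "wrist"; returns the picture (384x512x3 uint8, red, green, blue); there is no depth.
- camera_model(name): a dict with "fx", "fy", "cx", "cy" (pixels), "k1" (the pictures are not rectified: a ray, as slopes to the right and down, at radius r is drawn at 1 + k1 r^2 times it, then the intrinsics apply), "position" and "attitude" of the camera in the world; the wrist camera has in their place "T_tool_cam" (4x4, takes a point from camera to tool coordinates, whose origin is the TCP and whose axes are the tool frame's). Camera axes: x right, y up, looking along -z (the intrinsics and any distortion apply to the point x, -y, -z); pixel columns grow to the right and rows downward; lengths in mm; the calibration is good to about 2 mm. A picture is of the moment at which its call begins: read the wrist's pose just before it. camera_model takes no time and is no camera call.
- hand_in(): hands the job in, once; it reports no verdict.
Trained networks look in the newest picture that a camera, given by its name, has taken for a name from the list of things; names that differ only in an ending like _2 or _b are one class to them, and where a whole thing is asked for, a point or a joint stands for the part that bears it (a point fixed in the world has none). Each returns a list of dicts, best first, with "confidence" (0 to 1); they miss things now and then, are a little off and sometimes report something else, mostly with a low value. They report only what shows in the picture. A call takes as long as a camera call. They do not tell look-alikes from the thing itself.
- recognise(camera, query): "at" ([row, column] in pixels, amid what is visible of it).
- place_of(camera, query): "at" ([row, column] in pixels: a listed point, or the origin of a listed thing).
The state is a dict: "time": time; "joint_pos": joint angles; "qd": joint speeds; "joint_efforts": joint torques, N m; "tool_pos": TCP position; "tcp_rot": TCP orientation; "ft_force": force on the tool from outside, world axes, zero at the start; "wrist_torque": the same for the moment, N m; "finger_gap": finger opening in mm.
Only numpy, scipy, OpenCV 4.12 (cv2) and the standard library are available. Lean on these libraries where they do the work, as an engineer would, in place of code of your own. Each camera call takes 0.05 s, during which the arm holds its last target. There are 200 camera calls.

## Task

Fit the fresh filter cartridge (the blue one) into the dust extractor's round mount: lower its two lugs through the notches, push it down against the spring, and turn it a quarter turn clockwise (seen from above) to the red marks, so that it stays locked when you let go. Leave the spent grey cartridge where it stands.

Things in the scene. Friction and masses are not known exactly. Their poses are not given: they have to be found in the camera images.
- new_filter_grip (a point): Fresh cartridge, loose, upright, 150 g, blue cap. Point: on its axis in the grip bar, 60 mm above its underside. Bar along x: 56 x 14 mm, 36 to 75 mm above the underside; pinch it across y. Cap 72 mm across, 30 to 36 mm up. White body 48 mm across, tapered below. Two lugs under the bar's ends (+x, -x): 70 mm over the tips, 10 wide, 8 to 15 mm up. Alike after a half turn.
- spent_filter_grip (a point): Spent cartridge, same shape and point, with a grey cap and grip bar and a brown body. To be left alone.
- mount: Fixed round grey mount, 92 mm across, 40 high, pipe stub along +x. Origin on its axis at the bench top, z up. Mouth 54 mm across with two notches along +x and -x (white marks), reaching 39 mm out, that take the lugs up to 12 degrees off. Flange 32 to 40 mm up. Below it the lugs turn clockwise only (from above) to a stop just past 90 degrees. Locked: lugs along y (red marks).
- spring_plate (a joint): Spring plate in the mount, m pressed down from 0 (top 24 mm up). A cartridge set in the notches rests on it, underside 24 mm above the bench, and cannot turn yet. Pressed 7 (5 N) to 14 mm (7 N; cap meets flange) the lugs clear the flange and it turns. Turned and let go, it rises until the lugs press up on the flange: underside 17 mm above the bench.
There are look-alikes about, which are no part of the job. What is meant by the part that bears new_filter_grip is not orange, and is the smaller of those in its own colour.

How it is judged:
By the outcome, as a careful person would: the job done as asked, in the order asked, and still so for the second after the job is handed in, with the robot touching nothing.
It also fails if it takes over 40 s, if anything falls off the work surface, if the arm or the gripper's body presses on something with over 40 N, if the wrist force passes 120 N, or if a joint passes its speed limit or range.

## Working session

There is one attempt and no reset: what is moved stays moved. The work goes in short steps, Python scripts to look and compute and a tool call to move; the robot and the scene stay as the last step left them, time stands still between calls to the robot, and variables do not carry over. Pictures are saved under pics/ and viewed, about 8 in all and at most 12, crops included, and the job is handed in when it is done.

Besides the shell and the picture viewer there is one more tool, called after "Call:" by a JSON object that holds its "op" and its "data". apply_moves: Moves the arm, as the interface text tells. Its arguments: {"type":"object","properties":{"targets":{"type":"string"},"force":{"type":"number"}},"required":["targets"]}

```bash
mkdir -p pics; cat > h.py <<'E'
from bench import *
import numpy as np, cv2
from scipy.spatial.transform import Rotation as R
def cam(name,s=None):
    m=camera_model(name)
    if "T_tool_cam" in m:
        s=s or sense(); T=np.eye(4); T[:3,:3]=tr(s); T[:3,3]=s["tool_pos"]; T=T@np.array(m["T_tool_cam"]); return m,T
    T=np.eye(4); T[:3,3]=m["position"]; a=np.array(m["attitude"])
    T[:3,:3]=a if a.shape==(3,3) else R.from_euler("xyz",a,degrees=True).as_matrix()
    return m,T
def tr(s):
    a=np.array(s["tcp_rot"]); return a if a.shape==(3,3) else R.from_euler("xyz",a,degrees=True).as_matrix()
def ray(name,at,z,s=None):
    m,T=cam(name,s); d=np.array([(at[1]-m["cx"])/m["fx"],(at[0]-m["cy"])/m["fy"]]); u=d.copy()
    for _ in range(20): u=d/(1+m["k1"]*(u@u))
    v=T[:3,:3]@np.array([u[0],-u[1],-1]); p=T[:3,3]; return p+v*(z-p[2])/v[2]
def proj(name,P,s=None):
    m,T=cam(name,s); q=T[:3,:3].T@(np.array(P)-T[:3,3]); u=np.array([q[0],-q[1]])/-q[2]; u=u*(1+m["k1"]*(u@u))
    return np.array([u[1]*m["fy"]+m["cy"],u[0]*m["fx"]+m["cx"]])
def toTool(P,yaw=None):
    s=sense(); return tr(s).T@(np.array(P)-s["tool_pos"])/10
def save(name,im,crop=None,k=1):
    if crop: r0,r1,c0,c1=crop; im=im[r0:r1,c0:c1]
    cv2.imwrite("pics/"+name+".png",cv2.cvtColor(cv2.resize(im,None,fx=k,fy=k,interpolation=cv2.INTER_CUBIC),cv2.COLOR_RGB2BGR))
E
python3 - <<'E'
from h import *
s=sense();print(s)
ims=[]
for c in("scene","top"):
    im=snapshot(c); ims.append(im); m=camera_model(c); print(c,m)
    for q,z in(("new_filter_grip",60),("spent_filter_grip",60),("mount",0)):
        for d in place_of(c,q): print(c,q,np.round(d["at"]),round(d["confidence"],2),np.round(ray(c,d["at"],z)))
np.save("top.npy",ims[1]);np.save("scene.npy",ims[0])
save("a",np.hstack(ims),k=0.78)
E
```

```text
{'time': 0.0, 'joint_pos': array([ 5.89898107e+01,  7.51600356e+00,  8.53281621e+01,  3.21748674e-04,
        8.72633155e+01, -4.89329243e+00]), 'qd': array([ 0.01920568, -0.02736669,  0.03935789,  0.08670322,  0.02291525,
        0.03097488]), 'joint_efforts': array([-6.10980387e-04, -5.69402218e+01, -5.00549912e+01, -2.76576366e-04,
        1.49273558e-02, -4.01182865e-05]), 'tool_pos': array([263.81702429, 538.27313154, 230.24582351]), 'tcp_rot': array([-1.79990512e+02,  1.07061953e-01,  6.38830963e+01]), 'ft_force': array([ 0.41681666, -0.12584355,  1.08503971]), 'wrist_torque': array([ 0.03760689,  0.00537113, -0.00143925]), 'finger_gap': 85.52698458686201}
scene {'fx': 441.61362750139506, 'fy': 441.61362750139506, 'cx': 260.587132219692, 'cy': 184.59527431291806, 'k1': -0.15476317804554474, 'position': array([ -41.66793007, -805.62300971,  930.89017261]), 'attitude': array([ 38.54495875,  -0.24463782, -48.493653  ])}
scene new_filter_grip [197. 310.] 0.94 [ 532. -466.   60.]
scene new_filter_grip [231. 251.] 0.93 [ 363. -423.   60.]
scene new_filter_grip [225. 357.] 0.61 [ 541. -600.   60.]
scene spent_filter_grip [177. 234.] 0.7 [ 453. -282.   60.]
scene mount [146. 222.] 0.93 [ 548. -138.    0.]
top {'fx': 398.78544466789333, 'fy': 398.78544466789333, 'cx': 248.46087450137088, 'cy': 198.62708571998147, 'k1': -0.1383008763996062, 'position': array([ 316.12137445, -377.42257214, 1058.01530882]), 'attitude': array([ 10.51809278,  -0.43024031, -90.14645096])}
top new_filter_grip [187. 338.] 0.88 [ 532. -616.   60.]
top new_filter_grip [190. 281.] 0.76 [ 523. -469.   60.]
top new_filter_grip [251. 265.] 0.64 [ 370. -426.   60.]
top new_filter_grip [187. 162.] 0.49 [ 533. -164.   60.]
top spent_filter_grip [219. 210.] 0.65 [ 448. -288.   60.]
top mount [184. 162.] 0.56 [ 553. -149.    0.]
```

View pics/a.png

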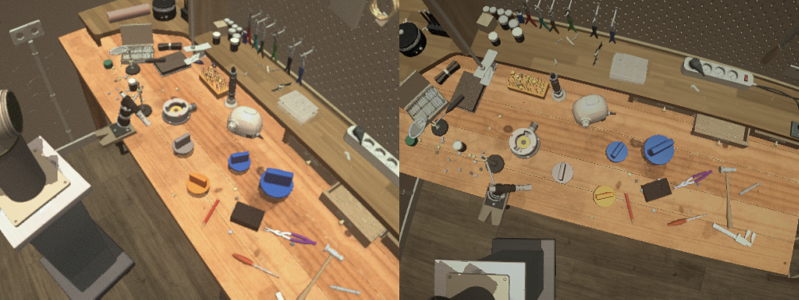

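```bash
python3 - <<'E'
from h import *
t=np.load("top.npy"); save("b",t,(130,290,130,370),3.3)
E
```

```text
(no output)
```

View pics/b.png

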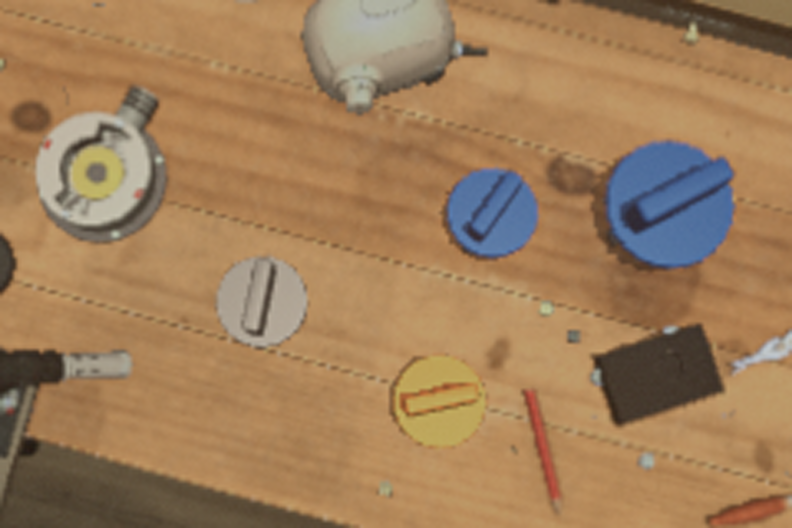

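Four candidates in the top picture: small blue (190,281), large blue (187,338), orange (251,265) and grey spent (219,210). The small blue one fits, because it isn't orange and is the smaller of the two blues. The mount is at about (183,160), with its pipe and notches towards the upper right.

```bash
python3 - <<'E'
from h import *
def c(x,y): return (130+(y+.5)/3.3-.5,130+(x+.5)/3.3-.5)
f=lambda a,b,z:(np.round(ray("top",c(*a),z)),np.round(ray("top",c(*b),z)))
for n,a,b,z in(("bar",(470,230),(512,176),75),("capX",(446,213),(538,213),36),("notch",(75,207),(118,130),40),("red",(47,143),(140,195),40),("pipe",(97,173),(142,103),20)):
    p,q=f(a,b,z); d=q-p; print(n,p,q,(p+q)/2,np.hypot(*d[:2]),np.degrees(np.arctan2(d[1],d[0])))
P=np.array([525,-467,0]); 
for at in((197,310),): print(ray("scene",at,60))
print(ray("top",(190,281),60), toTool([470,-430,300]), cam("wrist")[1], camera_model("wrist")["fx"])
E
```

```text
bar [ 497. -445.   75.] [ 539. -477.   75.] [ 518. -461.   75.] 52.80151512977634 -37.30394827798343
capX [ 518. -428.   36.] [ 518. -501.   36.] [ 518.  -464.5   36. ] 73.0 -90.0
notch [ 522. -134.   40.] [ 585. -166.   40.] [ 553.5 -150.    40. ] 70.66116330771806 -26.927677851040503
red [ 575. -109.   40.] [ 532. -186.   40.] [ 553.5 -147.5   40. ] 88.19297024139736 -119.18080605249986
pipe [ 554. -146.   20.] [ 613. -181.   20.] [ 583.5 -163.5   20. ] 68.60029154456998 -30.677280021796452
[ 532.33031845 -465.80277093   60.        ]
[ 523.76893593 -468.7467025    60.        ] [-77.91683633  61.13219913  -6.86483402] [[ 4.41350581e-01 -8.65041191e-01 -2.38565300e-01  2.04363638e+02]
 [ 8.97334647e-01  4.25335820e-01  1.17813291e-01  5.68533753e+02]
 [-4.42982367e-04 -2.66069874e-01  9.63953643e-01  3.73718251e+02]
 [ 0.00000000e+00  0.00000000e+00  0.00000000e+00  1.00000000e+00]] 311.1366414894602
```

Call:
{"op": "apply_moves", "data": {"targets": "0 0 0.02 -2 1.7 -1 8.5; 0 0 0.06 -5.6 4.8 -2.5 8.5; 0 0 0.11 -9.2 7.9 -4 8.5; 0 0 0.15 -12.8 11 -5.5 8.5; 0 0 0.19 -16.4 14.1 -6.5 8.5"}}

```text
time: 0.9
tool_pos: [318.8, 328.0, 297.6]
tcp_rot: [180.0, -0.1, 52.9]
ft_force: [1.2, -0.4, -0.0]
finger_gap: 84.8
```

```bash
python3 - <<'E'
from h import *
s=sense();print(s["tool_pos"],s["tcp_rot"],s["joint_pos"],toTool([523,-465,290]))
E
```

```text
[318.78045751 328.00231329 297.57771237] [ 1.79966970e+02 -9.88585044e-02  5.29407125e+01] [ 3.93969453e+01 -1.61817772e+01  1.00879849e+02 -8.99742324e-03
  9.51980833e+01 -1.35445620e+01] [-50.9766864   64.08615336   0.7067619 ]
```

Call:
{"op": "apply_moves", "data": {"targets": "0 0 0 -3 3.8 0 8.5; 0 0 0 -6 7.6 0 8.5; 0 0 0 -9 11.4 0 8.5; 0 0 0 -12 15.2 0 8.5; 0 0 0 -15 19 0 8.5"}}

```text
time: 1.4
tool_pos: [380.0, 93.5, 296.7]
tcp_rot: [179.9, -0.1, 53.0]
ft_force: [1.6, 0.3, -0.3]
finger_gap: 85.0
```

Call:
{"op": "apply_moves", "data": {"targets": "0 0 0 -3 3.8 0 8.5; 0 0 0 -6 7.6 0 8.5; 0 0 0 -9 11.4 0 8.5; 0 0 0 -12 15.2 0 8.5; 0 0 0 -15 19 0 8.5"}}

```text
time: 1.9
tool_pos: [441.5, -141.1, 296.6]
tcp_rot: [179.9, -0.0, 53.0]
ft_force: [0.4, 0.5, -0.1]
finger_gap: 85.1
```

Call:
{"op": "apply_moves", "data": {"targets": "0 0 0 -3 3.8 0 8.5; 0 0 0 -6 7.6 0.5 8.5; 0 0 0 -9 11.4 1.5 8.5; 0 0 0 -12 15.2 3 8.5; 0 0 0 -15 19 4.5 8.5"}}

```text
time: 2.4
tool_pos: [502.9, -374.0, 251.5]
tcp_rot: [179.9, -0.0, 53.0]
ft_force: [0.4, 0.8, 0.2]
finger_gap: 84.6
```

Call:
{"op": "apply_moves", "data": {"targets": "0 0 0 -3 3.6 2 8.5; 0 0 0 -6 7.1 4 8.5; 0 0 0 -6 7.1 5 8.5; 0 0 0 -6 7.1 5 8.5; 0 0 0 -6 7.1 5 8.5"}}

```text
time: 2.9
tool_pos: [523.4, -461.6, 202.4]
tcp_rot: [180.0, -0.0, 53.0]
ft_force: [0.5, -0.4, 0.6]
finger_gap: 85.1
```

```bash
cat > w.py <<'E'
from h import *
import sys
s=sense(); im=snapshot("wrist"); print(s["time"],s["tool_pos"],s["tcp_rot"],s["joint_pos"][5])
for q,z in(("new_filter_grip",60),("mount",0)):
    for d in place_of("wrist",q): print(q,np.round(d["at"]),round(d["confidence"],2),np.round(ray("wrist",d["at"],z,s),1))
save(sys.argv[1],im,k=1.5); np.save("w.npy",im)
E
python3 w.py c
```

```text
2.9 [ 523.35744572 -461.60251372  202.3897629 ] [ 1.79989728e+02 -1.93910033e-02  5.30240827e+01] -98.65590213260451
new_filter_grip [185. 248.] 0.85 [ 520.  -468.2   60. ]
new_filter_grip [ 15. 178.] 0.85 [ 368.6 -426.5   60. ]
```

View pics/c.png

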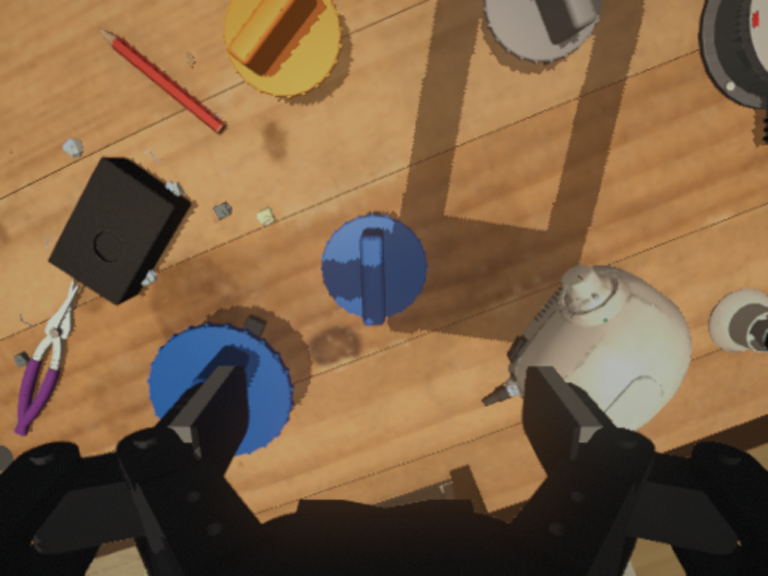

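```bash
python3 - <<'E'
from h import *
im=np.load("w.npy"); f=lambda x,y,z:ray("wrist",(y/1.5,x/1.5),z)
a,b=f(373,230,75),f(374,316,75); d=b-a; print(a,b,(a+b)/2,np.hypot(*d[:2]),np.degrees(np.arctan2(d[1],d[0])))
print("cap",(f(322,265,36)+f(427,265,36))/2,(f(375,213,36)+f(375,318,36))/2)
print("nozzle",f(487,400,30),f(510,350,30),f(560,300,60), "big",f(290,390,60))
m=cv2.inRange(cv2.cvtColor(im,cv2.COLOR_RGB2HSV),(105,120,40),(125,255,255)); n,l,st,c=cv2.connectedComponentsWithStats(m); print(st[st[:,4]>500],c[st[:,4]>500])
for p in ([523,-466,36],): print(proj("wrist",p))
E
```

```text
[ 496.41099123 -449.12708704   75.        ] [ 538.75508246 -480.71325683   75.        ] [ 517.58303685 -464.92017193   75.        ] 52.82715384926575 -36.72074590975285
cap [ 519.65521194 -466.85931374   36.        ] [ 521.02703094 -467.46194129   36.        ]
nozzle [ 654.82272311 -462.96365977   30.        ] [ 630.9315061  -426.93572304   30.        ] [ 606.18175802 -381.57430074   60.        ] big [ 550.29158127 -561.99206137   60.        ]
[[     0      0    512    384 191120]
 [   257    163     27     39    814]
 [    99    216     96     87   4012]] [[257.71224362 190.33377982]
 [269.31818182 182.12530713]
 [149.27218345 250.79611167]]
[178.7167846  252.30190958]
```

Call:
{"op": "apply_moves", "data": {"targets": "0 0 0 -0.67 0 4 8.5; 0 0 0 -0.67 0 8 8.5; 0 0 0 -0.67 0 12 8.5; 0 0 0 -0.67 0 15 8.5; 0 0 0 -0.67 0 16 8.5", "force": 60}}

```text
time: 3.55
tool_pos: [518.0, -465.4, 39.1]
tcp_rot: [-179.8, -0.0, 53.1]
ft_force: [-0.4, -0.1, -0.9]
finger_gap: 84.7
```

Call:
{"op": "apply_moves", "data": {"targets": "0 0 0 0 0 0 0; 0 0 0 0 0 0 0; 0 0 0 0 0 0 0; 0 0 0 0 0 0 0; 0 0 0 0 0 0 0", "force": 60}}

```text
time: 4.05
tool_pos: [519.9, -468.5, 43.5]
tcp_rot: [179.9, 0.0, 53.0]
ft_force: [-0.6, 0.7, 4.0]
finger_gap: 13.1
```

Call:
{"op": "apply_moves", "data": {"targets": "0 0 0 0 0 0 0; 0 0 0 0 0 0 0; 0 0 0 0 0 0 0; 0 0 0 0 0 0 0; 0 0 0 0 0 0 0"}}

```text
time: 4.55
tool_pos: [519.9, -468.6, 43.5]
tcp_rot: [179.8, 0.0, 53.0]
ft_force: [-0.7, -0.1, 6.6]
finger_gap: 12.5
```

Call:
{"op": "apply_moves", "data": {"targets": "0 0 0 0 0 -1 0; 0 0 0 0 0 -4 0; 0 0 0 0 0 -8 0; 0 0 0 0 0 -12 0; 0 0 0 0 0 -15.5 0"}}

```text
time: 5.05
tool_pos: [519.1, -467.7, 199.4]
tcp_rot: [180.0, 0.0, 53.0]
ft_force: [0.1, 0.4, -0.8]
finger_gap: 13.2
```

Call:
{"op": "apply_moves", "data": {"targets": "0 0 -0.03 2 -0.8 0 0; 0 0 -0.06 6 -2.3 0 0; 0 0 -0.09 10 -3.8 0 0; 0 0 -0.12 14 -5.3 0 0; 0 0 -0.157 18 -6.8 0 0"}}

```text
time: 5.55
tool_pos: [573.1, -281.4, 197.0]
tcp_rot: [-180.0, -0.0, 62.0]
ft_force: [0.5, -0.0, -0.9]
finger_gap: 13.1
```

```bash
python3 - <<'E'
from h import *
print(sense()["tcp_rot"],toTool([606,-176,200]))
E
```

```text
[-1.79987591e+02 -3.89653092e-03  6.20453541e+01] [10.85007707 -2.03518566 -0.29609447]
```

Call:
{"op": "apply_moves", "data": {"targets": "0 0 0 4 -0.7 0 0; 0 0 0 8 -1.5 0 0; 0 0 0 10.8 -2 0 0; 0 0 0 10.8 -2 0 0; 0 0 0 10.8 -2 0 0"}}

```text
time: 6.05
tool_pos: [606.2, -177.7, 196.9]
tcp_rot: [-180.0, 0.0, 62.1]
ft_force: [0.2, 0.2, -0.6]
finger_gap: 13.1
```

```bash
python3 w.py d
```

```text
6.05 [ 606.16415135 -177.73837068  196.92830799] [-1.79992754e+02  2.51100718e-02  6.20898909e+01] -83.06478291263679
new_filter_grip [264. 256.] 0.83 [ 677.6 -216.1   60. ]
mount [117. 259.] 0.68 [ 554.3 -147.2    0. ]
```

View pics/d.png

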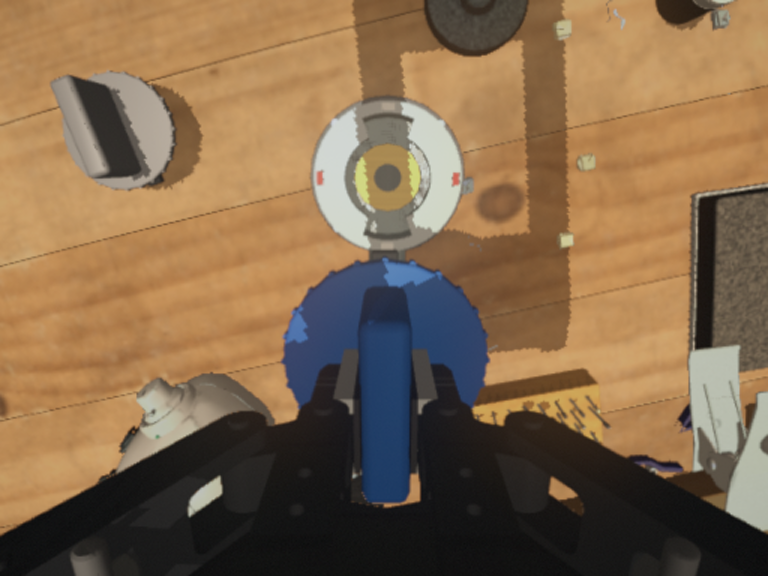

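```bash
python3 - <<'E'
from h import *
s=sense(); im=np.load("w.npy"); f=lambda x,y,z:ray("wrist",(y/1.5,x/1.5),z,s)
print("flange",(f(311,175,40)+f(465,175,40))/2,(f(388,97,40)+f(388,251,40))/2)
a,b=f(388,117,40),f(388,235,40); d=b-a; print("notch",(a+b)/2,np.hypot(*d[:2]),np.degrees(np.arctan2(d[1],d[0])))
a,b=f(320,178,40),f(456,180,40); d=b-a; print("red",(a+b)/2,np.degrees(np.arctan2(d[1],d[0]))-90)
t=np.linspace(0,2*np.pi,361); Rt=tr(s)
for ex in(-1,0,1):
  for ey in(-3,0,3):
   for zc in (7.5,5.5):
    C=np.array([proj("wrist",s["tool_pos"]+Rt@np.array([ex+36*np.cos(u),ey+36*np.sin(u),zc]),s) for u in t])*1.5
    print(ex,ey,zc,np.round([C[:,1].min(),C[:,1].max(),C[:,0].min(),C[C[:,1].argmin(),0]],1))
E
```

```text
flange [ 552.97428889 -148.59317176   40.        ] [ 554.03327492 -149.15862384   40.        ]
notch [ 554.48816478 -149.40240495   40.        ] 71.96727735315355 -28.058500530406423
red [ 555.15742169 -149.73340893   40.        ] -28.96425705677307
-1 -3 7.5 [277.1 484.7 253.4 349.2]
-1 -3 5.5 [275.8 485.9 254.6 351.4]
-1 0 7.5 [277.6 484.2 262.5 357.2]
-1 0 5.5 [276.4 485.4 263.7 359.5]
-1 3 7.5 [278.2 483.7 271.4 365.2]
-1 3 5.5 [276.9 484.8 272.8 367.5]
0 -3 7.5 [280.  487.6 253.4 349.2]
0 -3 5.5 [278.7 488.8 254.6 351.4]Traceback (most recent call last):
  File "<stdin>", line 10, in <module>
  File "h.py", line 18, in proj
    m,T=cam(name,s); q=T[:3,:3].T@(np.array(P)-T[:3,3]); u=np.array([q[0],-q[1]])/-q[2]; u=u*(1+m["k1"]*(u@u))
        ~~~^^^^^^^^
  File "h.py", line 5, in cam
    m=camera_model(name)
ValueError: time passes only in moves, steps and waits
```

Call:
{"op": "apply_moves", "data": {"targets": "0 0 0 0 -3 0 0; 0 0 0 0 -5.9 2 0; 0 0 0 0 -5.9 6 0; 0 0 0 0 -5.9 8.7 0; 0 0 0 0 -5.9 8.7 0"}}

```text
time: 6.7
tool_pos: [550.3, -150.5, 105.0]
tcp_rot: [-179.5, 0.1, 61.9]
ft_force: [-0.0, 0.0, -1.0]
finger_gap: 13.5
```

```bash
python3 - <<'E'
from h import *
s=sense();print(s["tool_pos"],s["tcp_rot"])
a=snapshot("top"); b=snapshot("wrist")
save("e",np.hstack([cv2.resize(a[130:230,100:220],None,fx=3.2,fy=3.2),cv2.resize(b,(427,320))]))
E
```

```text
[ 550.29443909 -150.48614498  104.99774262] [-1.79528959e+02  7.60212689e-02  6.18987702e+01]
```

View pics/e.png

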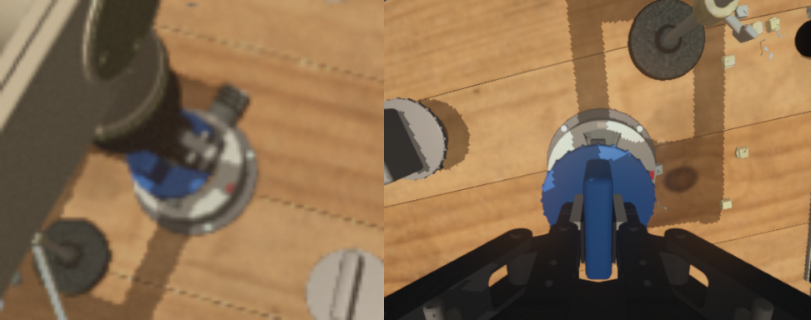

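Call:
{"op": "apply_moves", "data": {"targets": "0 0 0 0 0 0 0; 0 0 0 0 0 0 0; 0 0 0 0 0 0 0; 0 0 0 0 0 0 0; 0 0 0 0 0 0 0"}}

```text
time: 7.3
tool_pos: [554.3, -150.6, 110.1]
tcp_rot: [180.0, -0.0, 62.0]
ft_force: [0.8, -0.9, -1.3]
finger_gap: 13.4
```

```bash
python3 - <<'E'
from h import *
s=sense();print(s["tool_pos"],s["tcp_rot"],toTool([554.2,-149.2,90]))
E
```

```text
[ 554.32922193 -150.63899407  110.07393286] [ 1.79968625e+02 -2.21781762e-03  6.20011226e+01] [ 0.12091288 -0.08006316  2.00735443]
```

Call:
{"op": "apply_moves", "data": {"targets": "0 0 0 0 0 1 0; 0 0 0 0 0 2 0; 0 0 0 0 0 3 0; 0 0 0 0 0 3.6 0; 0 0 0 0 0 4 0"}}

```text
time: 7.8
tool_pos: [553.4, -150.3, 68.2]
tcp_rot: [-179.9, 0.0, 62.0]
ft_force: [0.5, -0.1, -0.8]
finger_gap: 13.3
```

Call:
{"op": "apply_moves", "data": {"targets": "0 0 0 0 0 0.1 0; 0 0 0 0 0 0.2 0; 0 0 0 0 0 0.3 0; 0 0 0 0 0 0.3 0; 0 0 0 0 0 0.3 0"}}

```text
time: 8.3
tool_pos: [554.4, -150.7, 67.3]
tcp_rot: [180.0, -0.0, 62.0]
ft_force: [-0.3, 0.3, 1.6]
finger_gap: 13.0
```

Call:
{"op": "apply_moves", "data": {"targets": "0 0 0 0 0 0.3 0; 0 0 0 0 0 0.6 0; 0 0 0 0 0 0.9 0; 0 0 0 0 0 1.1 0; 0 0 0 0 0 1.1 0"}}

```text
time: 8.8
tool_pos: [554.6, -150.8, 55.8]
tcp_rot: [179.9, -0.0, 62.0]
ft_force: [0.6, -0.3, 5.1]
finger_gap: 13.2
```

Call:
{"op": "apply_moves", "data": {"targets": "0 0 0.1 0 0 0 0; 0 0 0.2 0 0 0 0; 0 0 0.3 0 0 0 0; 0 0 0.4 0 0 0 0; 0 0 0.5 0 0 0 0"}}

```text
time: 9.3
tool_pos: [554.4, -150.7, 56.0]
tcp_rot: [180.0, -0.0, 33.1]
ft_force: [-0.1, -0.4, 5.6]
finger_gap: 13.3
```

```bash
python3 - <<'E'
from h import *
s=sense();print(s["tool_pos"],s["tcp_rot"],s["ft_force"],s["wrist_torque"],s["joint_pos"])
E
```

```text
[ 554.37253605 -150.73112741   56.04905999] [ 1.79970786e+02 -1.70301717e-02  3.31090575e+01] [-0.14548237 -0.39796201  5.56343437] [-0.04449015  0.01602267  0.08645209] [-2.03213998e+01  1.22812755e+01  9.89593554e+01 -4.00050450e-03
  6.87257602e+01 -5.34290026e+01]
```

Call:
{"op": "apply_moves", "data": {"targets": "0 0 0.1 0 0 0 0; 0 0 0.2 0 0 0 0; 0 0 0.3 0 0 0 0; 0 0 0.4 0 0 0 0; 0 0 0.5 0 0 0 0"}}

```text
time: 9.8
tool_pos: [554.3, -150.7, 56.0]
tcp_rot: [180.0, -0.0, 4.5]
ft_force: [-0.5, 0.1, 5.2]
finger_gap: 13.1
```

Call:
{"op": "apply_moves", "data": {"targets": "0 0 0.12 0 0 0 0; 0 0 0.24 0 0 0 0; 0 0 0.36 0 0 0 0; 0 0 0.48 0 0 0 0; 0 0 0.56 0 0 0 0"}}

```text
time: 10.3
tool_pos: [554.4, -150.8, 56.0]
tcp_rot: [180.0, -0.0, -27.7]
ft_force: [-0.1, -0.6, 5.8]
finger_gap: 13.0
```

```bash
python3 - <<'E'
from h import *
s=sense();print(s["tool_pos"],s["tcp_rot"],s["ft_force"],s["wrist_torque"],s["finger_gap"])
E
```

```text
[ 554.35927292 -150.77003901   56.03766222] [ 1.79995392e+02 -3.28250559e-02 -2.76541302e+01] [-0.05166464 -0.62323528  5.83575285] [-0.0492991   0.00144956  0.08222656] 12.99140219204552
```

Call:
{"op": "apply_moves", "data": {"targets": "0 0 0.01 0 0 0 0; 0 0 0.015 0 0 -0.1 0; 0 0 0.015 0 0 -0.2 0; 0 0 0.015 0 0 -0.35 0; 0 0 0.015 0 0 -0.45 0"}}

```text
time: 10.8
tool_pos: [554.3, -150.8, 60.5]
tcp_rot: [180.0, -0.0, -28.2]
ft_force: [2.3, -1.1, 2.8]
finger_gap: 13.3
```

Call:
{"op": "apply_moves", "data": {"targets": "0 0 0 0 0 0 0; 0 0 0 0 0 0 2; 0 0 0 0 0 0 3; 0 0 0 0 0 0 4; 0 0 0 0 0 0 4"}}

```text
time: 11.3
tool_pos: [553.6, -150.4, 59.7]
tcp_rot: [180.0, 0.1, -28.2]
ft_force: [-0.4, -0.7, -0.1]
finger_gap: 40.3
```

Call:
{"op": "apply_moves", "data": {"targets": "0 0 0 0 0 0 5; 0 0 0 0 0 -1 5; 0 0 0 0 0 -4 5; 0 0 0 0 0 -8 5; 0 0 0 0 0 -12 5"}}

```text
time: 11.8
tool_pos: [553.6, -150.4, 181.9]
tcp_rot: [180.0, 0.0, -28.2]
ft_force: [0.6, -0.9, -0.1]
finger_gap: 49.9
```

Call:
{"op": "apply_moves", "data": {"targets": "0 0 0 0 3 -3 5; 0 0 0 0 5 -3 5; 0 0 0 0 5 -3 5; 0 0 0 0 5 -3 5; 0 0 0 0 5 -3 5"}}

```text
time: 12.3
tool_pos: [530.3, -193.8, 209.6]
tcp_rot: [-180.0, 0.1, -28.2]
ft_force: [0.3, -0.3, 0.0]
finger_gap: 50.2
```

```bash
python3 w.py f
```

```text
12.3 [ 530.29968796 -193.82080223  209.5820738 ] [-1.79981544e+02  7.36962544e-02 -2.82282780e+01] 2.9319895018814357
new_filter_grip [131. 258.] 0.75 [ 555.  -151.2   60. ]
```

View pics/f.png

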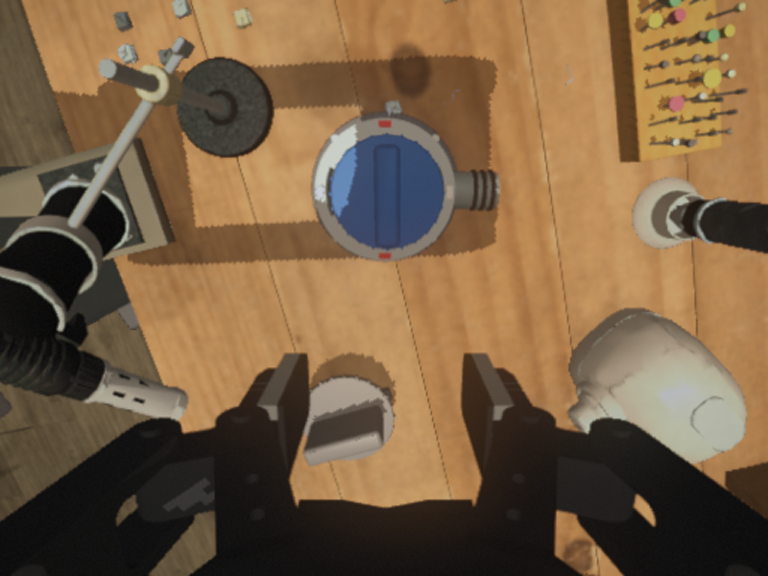

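The bar lines up with both red marks, at (123,385) and (256,385) in the enlarged view. The spent cartridge is still standing and the gripper is clear, so I'm handing in.

```bash
python3 -c "
from bench import *
print(hand_in())"
```

```text
the job is handed in; nothing more can be done
None
```

The small blue cartridge is fitted and locked in the mount, and I handed the job in at about 12.4 s. I lowered it through the notches, pressed it down about 11 mm (roughly 6 N), turned it about 90° clockwise and let it rise to the flange before releasing.

**Last checks:**
- **Alignment:** the last wrist picture, taken about a second after release, shows the grip bar in line with both red marks and the cartridge centred in the mount. The network put its grip point within about 1–2 mm of the mount axis.
- **Height:** before release the tool had risen to z = 60.5 mm, which matches the locked height (underside 17 mm). I did not measure the height again after release.
- **Surroundings:** the spent grey cartridge is still upright where it stood, and the gripper was touching nothing.

No check failed or disagreed.

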